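# Lid the bead tin and lift away its outer lid

## Robot

A 6-joint arm with a two-finger parallel gripper is mounted at the origin on the work surface. World frame = base frame: x ahead of the robot, y to its left, z up, the work surface at z = 0. Lengths are in mm, angles in rad, forces in N, time in s.
With the tool pointing down it reaches from about 300 to 1000 mm from the base axis. Payload 5.1 kg.
Tool frame: the origin (TCP) lies at the very end of the fingers, on their centre line; the grasp point (between the pads) lies 19 mm behind it; z points along the fingers, y is the line along which they close (so a half turn about z gives the same grasp; the last joint's range is limited). The gripper opens to 95 mm and grips with 3 to 60 N. Pads are 20 mm wide; open, the fingers measure 119 mm over their backs; the gripper's body (75 mm by 180 mm) begins 59 mm behind the grasp point.
Start: joints at [1.055, 0.124, 1.65, -0, 1.367, -0.083], TCP at [272.638, 590.045, 214.656] pointing down, gripper open.
Joint ranges: [-2.61, 2.61], [-1.02, 2.33], [0.03, 2.71], [-1.35, 4.49], [0.32, 2.68], [-2.91, 2.91]. Speed limits (rad/s): [2.57, 2.57, 3.14, 3.14, 3.14, 3.14].

## Interface

Orientations are given as a unit quaternion [w, x, y, z].
In Python, from plant import telemetry, cams, robot gives the robot as it stands.
- The arm moves only by the tool move_arm, never from a script. Its argument "motion" is a list of rows, each a list of 5 numbers: the opening, from 0 (shut) to 1 (fully open), then the shift along the tool's x, y, z in m, then the turn about the tool's z in degrees. A call has 1 to 12 rows; each row is the pose to reach, as a shift and turn from the pose commanded when the call began, along the tool's axes at that moment; what a row does not reach only later rows make up. A row lasts 1/10 s, in which the tool goes at most 50 mm and 8.59 degrees, less where a joint would pass 70% of its speed; a pose out of reach is approached as far as the arm can. A call with a gripper value outside its range is refused whole. The fingers move at their own pace and stop on an object; "squeeze" is the grip in N (left out, the last holds). Time passes only in rows, so rows that repeat a pose let the fingers close. It gives the time, the measured TCP pose, the force, the opening and the grip force at its end, in the units of the state.
- telemetry.sense(): the state, without advancing time (a new reading comes with each control period).
- cams.get_image(name): name is "side" or "top"; returns the picture (384x512x3 uint8, red, green, blue); there is no depth.
- cams.get_calibration(name): a dict with "fx", "fy", "cx", "cy" (pixels), "view" (4x4, takes a point from world to camera coordinates). Camera axes: x right, y down, z forward; pixel columns grow to the right and rows downward; lengths in mm; the calibration is good to about 2 mm. A picture is of the moment at which its call begins. get_calibration takes no time and is no camera call.
- robot.job_done(): hands the job in; it is judged then, once.
The state is a dict: "time": time; "q": joint angles; "joint_velocities": joint speeds; "joint_efforts": joint torques, N m; "eef_pos": TCP position; "eef_rot": TCP orientation; "force": force on the tool from outside, world axes, zero at the start; "ft_torque": the same for the moment, N m; "opening": opening from 0.0 (shut) to 1.0 (fully open); "finger_force": force on a finger pad.
Only numpy, scipy, OpenCV 4.12 (cv2) and the standard library are available. Lean on these libraries where they do the work, as an engineer would, in place of code of your own. Each camera call takes 0.05 s, during which the arm holds its last target. There are 200 camera calls.

## Task

On the fly-tying bench, pick up the pair of nested lids, which has a black catch knob on top, and lower it, still locked together, onto the open bead tin until the inner lid is fully home in the tin's mouth. Then turn the knob clockwise (seen from above) until it clicks past its detent, and lift the outer lid up on its own, leaving the inner lid seated and undisturbed on the tin. Finish while still holding the outer lid in the gripper, about a hand's breadth (80 mm) clear above the tin, and leave everything else on the bench where it is.

Things in the scene. Friction and masses are not known exactly. Their poses are not given: they have to be found in the camera images.
- tin: Open steel tin, 110 (x) x 80 (y) x 45 mm tall, wall 3 mm (mouth 104 x 74 mm), on a dark wooden plate 126 x 96 x 8 mm screwed to the bench: it does not move. Brass beads lie in it. Origin: centre of the plate's underside, on the bench; z up, x along the long side. Rim 53 mm above the bench. The lids fit either way round.
- tin_seat (a point): Point inside the tin on its axis, 41 mm above the bench, with the tin's axes: where inner_lid's origin lies when the inner lid is fully home (its x along the tin's x, either way round).
- inner_lid: Aluminium inner lid, about 150 g: flange 112 (x) x 82 (y) x 6 mm, small holes, a central slot 44 (x) x 16 (y) mm; below it a plug frame 98 x 68 mm, 12 mm deep, that enters the tin's mouth with 3 mm play per side until the flange rests on the rim. Origin: centre of the plug's lower edge, 18 mm below the flange's top; z up. Starts on the bench under the outer lid.
- outer_lid: Steel outer lid, about 160 g with knob: plate 122 (x) x 92 (y) x 3.5 mm, skirt 5.5 mm down around the inner lid's flange (2 mm play per side). Origin: centre of the plate's underside, 18 mm above the inner lid's origin when nested, axes alike. Locked, a 34 x 6 mm crossbar under the knob (to 14 mm below the plate) hooks 1.5 mm under the inner lid's slotted flange and carries it along.
- catch (a joint): Catch knob angle, rad: 0 locked (start: grip bar and crossbar 1.3 rad anticlockwise, from above, of the lid's long axis), growing clockwise to the stop at 1.3 (bar along the long axis: crossbar in line with the slot, outer lid lifts off alone). Turns freely to 0.82; there a sprung detent resists with at most 0.25 N m until 1.05, then snaps the knob to 1.3 and keeps it; released above 1.12.
- catch_grip (a point): On the knob's axis at grip height, 35.5 mm above the outer lid's origin (53.5 mm above the bench at the start). Black knob in the lid's middle: disc, radius 19 mm, 8 mm high, with an upright grip bar 44 mm long (this point's x), 14 mm thick (its y: close along it), top 41 mm above the plate's top face. It turns with the knob; z up. A detent block 10 mm high stands 38 mm from the axis.
- thread_spool: Bystander: thread spool, wooden ends, diameter 36 mm, 40 mm tall, upright. Origin: centre of its underside.
- stacker: Bystander: upright brass hair stacker, diameter 28 mm, 58 mm tall. Origin: centre of its underside.
- bodkin: Bystander: needle with a wooden handle, 110 mm long, 10 mm thick, lying along its x. Origin: on the bench under it.
- varnish: Bystander: amber varnish jar, diameter 38 mm, 55 mm tall. Origin: centre of its underside.
- round_tin: Bystander: closed round tin, diameter 70 mm, 22 mm tall. Origin: centre of its underside.
- hook_tray: Bystander: small divided wooden tray, 70 x 100 x 18 mm. Origin: centre of its underside.
There are look-alikes about, which are no part of the job. Leave any red look-alike of the outer_lid alone.

How it is judged (in metres and radians):
On the way, in this order (a step that is already met when the one before it is completed fails the run):
1. both lids, still locked together, are fully home on the tin (distance between inner_lid and tin_seat below 0.006 m and angle between inner_lid's own z axis and vertical below 0.06 rad and z of outer_lid in the frame of inner_lid between 0.015 and 0.0215 m and horizontal distance between outer_lid and inner_lid below 0.006 m and value of joint catch below 0.6 rad), for 0.2 s.
2. the knob has clicked past its detent to the released position with both lids still home (distance between inner_lid and tin_seat below 0.006 m and angle between inner_lid's own z axis and vertical below 0.06 rad and z of outer_lid in the frame of inner_lid between 0.015 and 0.0215 m and horizontal distance between outer_lid and inner_lid below 0.006 m and value of joint catch above 1.12 rad), for 0.2 s.
At the end, for the whole second after the job is handed in: Inner lid home on the tin (origin within 6 mm of tin_seat, tilt under 0.06 rad); outer lid held still by the fingers, at least 50 mm above its closed height, centre within 80 mm of the tin's axis, touching neither inner lid nor tin, catch over 1.0 rad (distance between inner_lid and tin_seat below 0.006 m and angle between inner_lid's own z axis and vertical below 0.06 rad and z of outer_lid in the frame of tin_seat above 0.068 m and horizontal distance between outer_lid and tin below 0.08 m and value of joint catch above 1 rad and contact force between the fingers and outer_lid above 2 N and contact force between outer_lid and inner_lid below 0.05 N and contact force between outer_lid and tin below 0.05 N and linear speed of each of outer_lid, inner_lid below 0.03 m/s); the arm keeps its last pose, push and grip.
It fails at once if the catch is released while the inner lid is off its seat, or the inner lid is disturbed after release (over 8 mm from the seat with the catch past 0.9 rad) (value of joint catch above 0.9 rad and distance between inner_lid and tin_seat above 0.008 m).
It fails at once if a bystander is moved by more than 25 mm (distance of any of thread_spool, stacker, bodkin, varnish, round_tin, hook_tray from where it was at the start of the episode above 0.025 m).
It also fails if it takes over 48 s, if anything falls off the work surface, if the arm or the gripper's body presses on something with over 40 N, if the wrist force passes 120 N, or if a joint passes its speed limit or range.

## Working session

There is one attempt and no reset: what is moved stays moved. The work goes in short steps, Python scripts to look and compute and a tool call to move; the robot and the scene stay as the last step left them, time stands still between calls to the robot, and variables do not carry over. Pictures are saved under pics/ and viewed, at most 10 in all, crops included, and the job is handed in when it is done.

Besides the shell and the picture viewer there is one more tool, called in YAML: its name, and indented under it one key for each argument. move_arm: Moves the arm, as the interface text tells. Its arguments: {"type":"object","properties":{"motion":{"type":"array"},"squeeze":{"type":"number"}},"required":["motion"]}

```bash
mkdir -p pics; python3 - <<'E'
from plant import telemetry,cams,robot
import cv2,json
for n in("top","side"):
    im=cams.get_image(n); cv2.imwrite(f"pics/{n}0.png",im[:,:,::-1]); c=cams.get_calibration(n); print(n,{k:(v if not hasattr(v,'tolist') else v.tolist()) for k,v in c.items()})
print(telemetry.sense())
E
```

```text
top {'fx': 427.3892658915439, 'fy': 427.3892658915439, 'cx': 250.69297430773383, 'cy': 183.67144377541544, 'view': [[-0.0285345310919649, -0.9995909978458115, 0.001901988689872101, 106.46434951978473], [-0.9916303032054525, 0.02806749286587651, -0.12602205207377873, 576.671984761339], [0.1259171247290213, -0.005482049784403642, -0.9920256170231381, 1067.8106666840547], [0.0, 0.0, 0.0, 1.0]]}
side {'fx': 469.99807373566364, 'fy': 469.99807373566364, 'cx': 258.9587784238398, 'cy': 190.9582946774107, 'view': [[0.9548379433105615, -0.29705259473602147, -0.006652666762615083, -505.0416596393575], [-0.20928956514395064, -0.6565045720088412, -0.7247065784532003, 218.28432365222193], [0.21090846340607916, 0.6933696726076831, -0.6890254836880862, 913.477607848987], [0.0, 0.0, 0.0, 1.0]]}
{'time': 0.1, 'q': array([ 1.05541517e+00,  1.24448363e-01,  1.65153579e+00, -9.93048227e-06,
        1.36748824e+00, -8.26216790e-02]), 'joint_velocities': array([ 1.03450480e-03,  9.76429430e-05, -3.00948789e-03, -1.95044700e-03,
        2.07991189e-03, -6.75301369e-04]), 'joint_efforts': array([ 4.19962189e-04, -4.18882799e+01, -3.61095965e+01,  7.77596841e-02,
        4.62527177e-02, -4.82432586e-05]), 'eef_pos': array([272.35094134, 589.55322335, 213.50545664]), 'eef_rot': array([-2.72206221e-04,  2.14694120e-01,  9.76680885e-01, -8.99597019e-04]), 'force': array([0.25874417, 0.59760652, 0.72688862]), 'ft_torque': array([0.0136834 , 0.01047797, 0.02140918]), 'finger_force': 0.0, 'opening': 0.998300684026207}
```

View pics/top0.png

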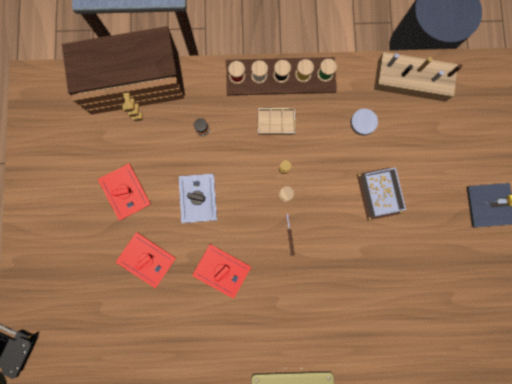

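View pics/side0.png

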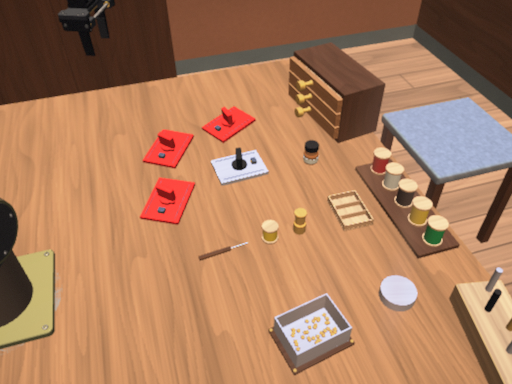

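The top view shows the grey lid pair at about (197,198) with its black bar, and the open tin at (382,193). Red look-alikes are on the left, and the spool, stacker and bodkin lie between the lid and the tin.

```bash
cat > h.py <<'E'
import numpy as np,cv2
from plant import telemetry,cams,robot
def cast(n,px,z):
    c=cams.get_calibration(n);V=np.array(c["view"]);R,t=V[:3,:3],V[:3,3]
    px=np.atleast_2d(px).astype(float)
    d=np.c_[(px[:,0]-c["cx"])/c["fx"],(px[:,1]-c["cy"])/c["fy"],np.ones(len(px))]@R
    o=-R.T@t
    return (o+d*((z-o[2])/d[:,2])[:,None])[:,:2]
def comp(m,seed,r=40):
    "largest component whose centroid is near seed"
    n,l,s,c=cv2.connectedComponentsWithStats(m.astype(np.uint8))
    k=[i for i in range(1,n) if np.hypot(*(c[i]-seed))<r]
    i=max(k,key=lambda i:s[i,4]); return l==i
def rect(n,m,z):
    "min-area rectangle on plane z of a mask: centre, long, short, angle of the long side"
    cs,_=cv2.findContours(m.astype(np.uint8),cv2.RETR_EXTERNAL,cv2.CHAIN_APPROX_NONE)
    p=cast(n,max(cs,key=cv2.contourArea)[:,0],z).astype(np.float32)
    b=cv2.boxPoints(cv2.minAreaRect(p)); e=[b[1]-b[0],b[2]-b[1]]; e.sort(key=lambda v:-np.hypot(*v))
    return b.mean(0).round(1),[np.hypot(*v).round(1) for v in e],np.degrees(np.arctan2(e[0][1],e[0][0])).round(1)%180
E
python3 - <<'E'
from h import *
im=cv2.imread("pics/top0.png"); hsv=cv2.cvtColor(im,cv2.COLOR_BGR2HSV); b,g,r=[im[:,:,i].astype(int) for i in range(3)]
blue=(b>r+5)&(b>110)
lid=comp(blue,(197,198)); tin=comp(blue,(382,193))
print("lid",rect("top",lid,21.5),"tin",rect("top",tin,53))
box=np.zeros(b.shape,bool); box[185:213,183:214]=1
dark=comp(box&(im.max(2)<90),(197,198),15); print("bar@62",rect("top",dark,62),"@29",rect("top",dark,29),dark.sum())
o=np.hstack([cv2.resize(im[170:225,170:225],(400,400),interpolation=2),cv2.resize(im[160:226,350:416],(400,400),interpolation=2)])
ov=im.copy();ov[lid]=(0,255,0);ov[tin]=(0,255,0);ov[dark]=(0,0,255)
o2=np.hstack([cv2.resize(ov[170:225,170:225],(200,200)),cv2.resize(ov[160:226,350:416],(200,200)),cv2.resize(cv2.imread("pics/side0.png")[140:195,200:280],(400,200))])
cv2.imwrite("pics/crop.png",np.vstack([o,o2]))
E
```

```text
lid (array([548.7, 230.7], dtype=float32), [np.float32(120.2), np.float32(89.9)], np.float32(2.8)) tin (array([ 546.8, -242. ], dtype=float32), [np.float32(109.7), np.float32(64.6)], np.float32(10.0))
bar@62 (array([546.8, 226.9], dtype=float32), [np.float32(38.5), np.float32(17.3)], np.float32(77.0)) @29 (array([550. , 230.9], dtype=float32), [np.float32(39.7), np.float32(17.8)], np.float32(77.0)) 58
```

View pics/crop.png

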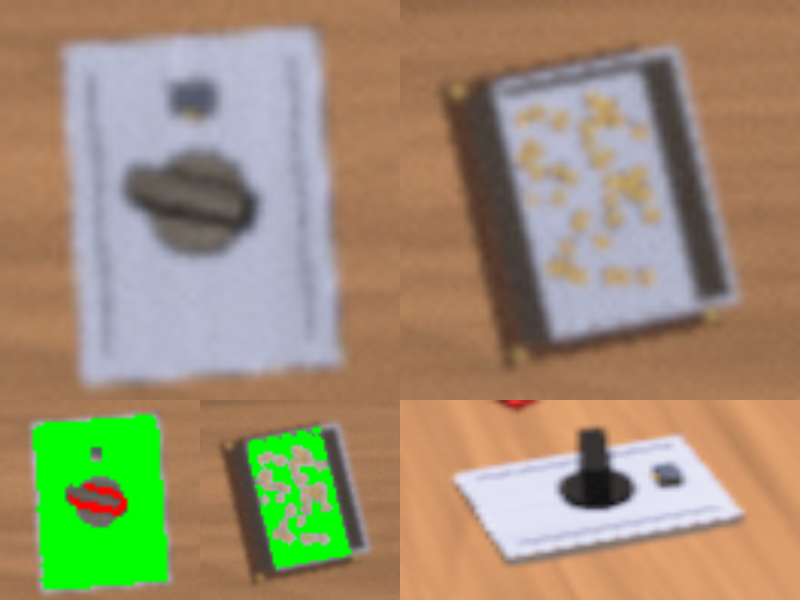

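The lid plate spans its full outline, with the bar about 74° anticlockwise of the long side. The tin rim's outer corners in the crop are (492,82), (682,47), (740,300) and (550,342). I'll check the tin in the side view.

```bash
python3 - <<'E'
from h import *
c=np.array([(492,82),(682,47),(740,300),(550,342)],float)
p=cast("top",np.c_[350+(c[:,0]-400)/6.06-.4,160+c[:,1]/6.06-.4],53)
print(p.round(1).tolist(),p.mean(0).round(1)); e=p[0]-p[3]+p[1]-p[2]; print("ang",np.degrees(np.arctan2(e[1],e[0])),[np.hypot(*(p[i]-p[i-1])).round(1) for i in range(4)])
im=cv2.imread("pics/side0.png")
cv2.imwrite("pics/sc.png",cv2.resize(im[285:375,262:362],(800,720),interpolation=2)[:600])
# lid in side view
b,g,r=[im[:,:,i].astype(int) for i in range(3)]
lid=comp((b>r-5)&(b>110),(240,166)); print("lid side",rect("side",lid,20))
E
```

```text
[[596.2, -201.9], [608.9, -283.0], [501.5, -299.6], [486.3, -219.2]] [ 548.2 -250.9]
ang 8.864805887585263 [np.float64(111.3), np.float64(82.1), np.float64(108.6), np.float64(81.8)]
lid side (array([548.3, 232.3], dtype=float32), [np.float32(122.3), np.float32(93.6)], np.float32(3.0))
```

View pics/sc.png

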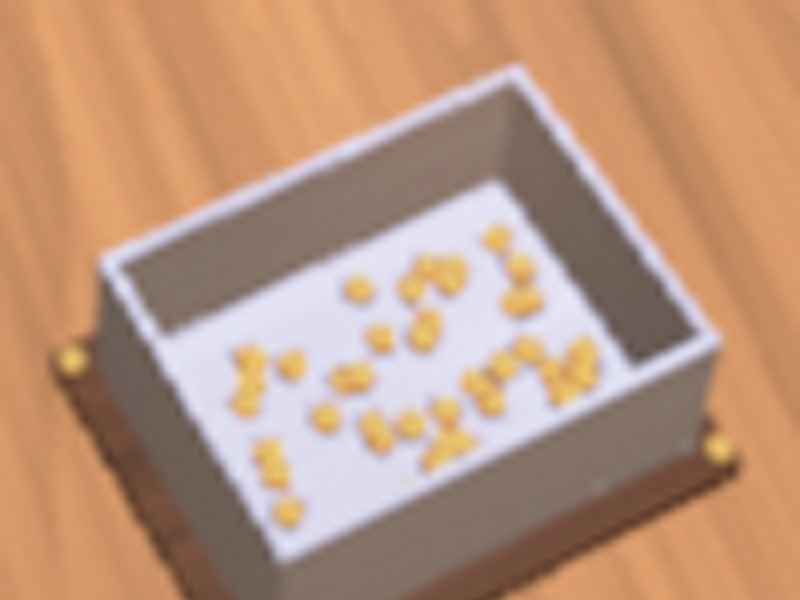

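Side crop: rim outer corners are at (100,260), (517,65), (720,338) and (280,560).

```bash
cat >> h.py <<'E'
from scipy.spatial.transform import Rotation as Ro
def go(xyz,yaw_y,cmd=None):
    "shift in the tool's axes (m) and turn (deg) from the measured pose to xyz with tool y at yaw_y deg"
    s=telemetry.sense();w,x,y,z=s["eef_rot"];R=Ro.from_quat([x,y,z,w]).as_matrix()
    p=s["eef_pos"] if cmd is None else np.array(cmd)
    a=np.degrees(np.arctan2(R[1,1],R[0,1]))
    print("shift",(R.T@(np.array(xyz)-p)/1000).round(4),"turn",round((a-yaw_y+180)%360-180,2),"at",s["eef_pos"].round(1),"yaw",a.round(2),"f",s["force"].round(1),"t",s["time"])
E
python3 - <<'E'
from h import *
c=np.array([(517,65),(720,338),(280,560),(100,260)],float)
p=cast("side",c/8+[262,285]-.4,53)
e=p[0]-p[3]+p[1]-p[2]; print(p.round(1).tolist(),p.mean(0).round(1),"ang",np.degrees(np.arctan2(e[1],e[0])),[np.hypot(*(p[i]-p[i-1])).round(1) for i in range(4)])
go([548.5,231.5,150],-12.7,[272.638,590.045,214.656])
E
```

```text
[[596.2, -200.9], [610.4, -278.5], [501.8, -297.7], [488.7, -220.1]] [ 549.3 -249.3] ang 10.091653133120397 [np.float64(109.2), np.float64(78.9), np.float64(110.3), np.float64(78.7)]
shift [-0.4008 -0.2097  0.065 ] turn 77.9 at [272.4 589.6 213.5] yaw 65.2 f [0.3 0.6 0.7] t 0.1
```

move_arm:
  motion:
    - [0.35,-0.4008,-0.2097,0.065,77.9]
    - [0.35,-0.4008,-0.2097,0.065,77.9]
    - [0.35,-0.4008,-0.2097,0.065,77.9]
    - [0.35,-0.4008,-0.2097,0.065,77.9]
    - [0.35,-0.4008,-0.2097,0.065,77.9]
    - [0.35,-0.4008,-0.2097,0.065,77.9]
    - [0.35,-0.4008,-0.2097,0.065,77.9]
    - [0.35,-0.4008,-0.2097,0.065,77.9]
    - [0.35,-0.4008,-0.2097,0.065,77.9]
    - [0.35,-0.4008,-0.2097,0.065,77.9]
    - [0.35,-0.4008,-0.2097,0.065,77.9]
    - [0.35,-0.4008,-0.2097,0.065,77.9]
  squeeze: 40

```text
time: 1.3
eef_pos: [547.9, 232.3, 149.5]
eef_rot: [-0.0, 0.781, 0.625, -0.0]
force: [-0.0, 0.2, 0.7]
opening: 0.353
finger_force: 0.0
```

```bash
python3 - <<'E'
from h import *
go([548.5,231.5,34.5],-12.7); print(telemetry.sense()["opening"])
E
```

```text
shift [-0.0006  0.0008  0.115 ] turn 0.08 at [547.9 232.3 149.5] yaw -12.62 f [-0.   0.2  0.7] t 1.3
0.35303664836568194
```

move_arm:
  motion:
    - [0.35,0,0,0.05,0]
    - [0.35,0,0,0.09,0]
    - [0.35,0,0,0.11,0]
    - [0.35,0,0,0.115,0]
    - [0.35,0,0,0.115,0]
    - [0,0,0,0.115,0]
    - [0,0,0,0.115,0]
    - [0,0,0,0.115,0]
    - [0,0,0,0.115,0]
    - [0,0,0,0.115,0]
    - [0,0,0,0.115,0]
  squeeze: 40

```text
time: 2.4
eef_pos: [549.6, 232.1, 36.4]
eef_rot: [0.0, 0.781, 0.624, 0.001]
force: [-1.1, 0.6, 6.8]
opening: 0.147
finger_force: 40.0
```

```bash
python3 - <<'E'
from h import *
go([548.5,231.5,34.5],-12.7); s=telemetry.sense();print(s["opening"],s["finger_force"],s["ft_torque"])
for n in("top","side"): cv2.imwrite(f"pics/{n}1.png",cams.get_image(n)[:,:,::-1])
a=cv2.imread("pics/top1.png")[160:240,150:240];b=cv2.imread("pics/side1.png")[110:200,190:290]
cv2.imwrite("pics/g.png",np.hstack([cv2.resize(x,(400,400),interpolation=2) for x in(a,b)]))
E
```

```text
shift [-0.0008 -0.0009  0.0019] turn -0.01 at [549.6 232.1  36.4] yaw -12.71 f [-1.1  0.6  6.8] t 2.4
0.147145723903417 39.998531341552734 [0.09591706 0.34125696 0.00949697]
```

View pics/g.png

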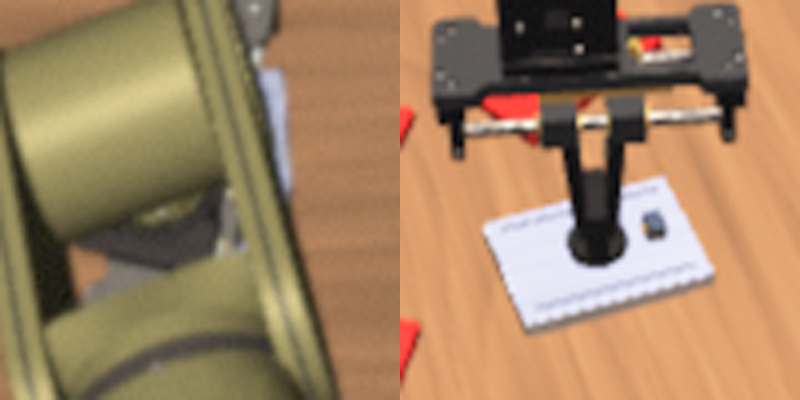

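The side view shows the bar gripped squarely between the fingers, with the lid flat. Lifting.

move_arm:
  motion:
    - [0,0,0,-0.01,0]
    - [0,0,0,-0.025,0]
    - [0,0,0,-0.045,0]
    - [0,0,0,-0.07,0]
    - [0,0,0,-0.095,0]
    - [0,0,0,-0.11,0]
    - [0,0,0,-0.115,0]
    - [0,0,0,-0.115,0]
  squeeze: 50

```text
time: 3.3
eef_pos: [548.7, 231.6, 150.2]
eef_rot: [0.0, 0.781, 0.625, 0.0]
force: [-0.8, 0.2, -4.0]
opening: 0.143
finger_force: 50.0
```

```bash
python3 - <<'E'
from h import *
# lid centre rides with the axis found at the grasp: measured tcp minus lid centre ~ 0
go([548.8,-250,150],-12.7+6.9); s=telemetry.sense();print(s["opening"],s["finger_force"],s["ft_torque"])
E
```

```text
shift [-4.698e-01  1.060e-01  1.000e-04] turn -6.9 at [548.7 231.6 150.2] yaw -12.7 f [-0.8  0.2 -4. ] t 3.3
0.14301608607012306 49.99614715576172 [-0.12197426  0.04401768  0.00857414]
```

move_arm:
  motion:
    - [0,-0.01,0.0022,0,-0.2]
    - [0,-0.04,0.009,0,-0.6]
    - [0,-0.08,0.018,0,-1.2]
    - [0,-0.125,0.0282,0,-1.8]
    - [0,-0.17,0.0383,0,-2.5]
    - [0,-0.215,0.0485,0,-3.1]
    - [0,-0.26,0.0586,0,-3.8]
    - [0,-0.305,0.0688,0,-4.5]
    - [0,-0.35,0.0789,0,-5.2]
    - [0,-0.395,0.0891,0,-6]
    - [0,-0.435,0.0981,0,-6.5]
    - [0,-0.46,0.1038,0,-6.9]

```text
time: 4.5
eef_pos: [546.8, -243.1, 147.7]
eef_rot: [-0.001, 0.743, 0.67, -0.001]
force: [0.2, 0.6, -2.2]
opening: 0.142
finger_force: 50.0
```

move_arm:
  motion:
    - [0,-0.007,0.0015,0,0]
    - [0,-0.0098,0.0022,0,0]
    - [0,-0.0098,0.0022,0,0]
    - [0,-0.0098,0.0022,0,0]
    - [0,-0.0098,0.0022,0,0]

```text
time: 5.0
eef_pos: [549.9, -248.8, 149.5]
eef_rot: [-0.0, 0.741, 0.671, -0.0]
force: [0.1, -0.2, -4.2]
opening: 0.145
finger_force: 50.0
```

```bash
python3 - <<'E'
from h import *
go([548.8,-250,95],-5.8)
for n in("top","side"): cv2.imwrite(f"pics/{n}2.png",cams.get_image(n)[:,:,::-1])
a=cv2.imread("pics/top2.png")[150:240,340:430];b=cv2.imread("pics/side2.png")[220:370,240:390]
cv2.imwrite("pics/g2.png",np.hstack([cv2.resize(x,(400,400),interpolation=2) for x in(a,)]+[cv2.resize(b,(400,400),interpolation=2)]))
E
```

```text
shift [-0.0014 -0.001   0.0545] turn 0.09 at [ 549.9 -248.8  149.5] yaw -5.71 f [ 0.1 -0.2 -4.2] t 5.0
```

View pics/g2.png

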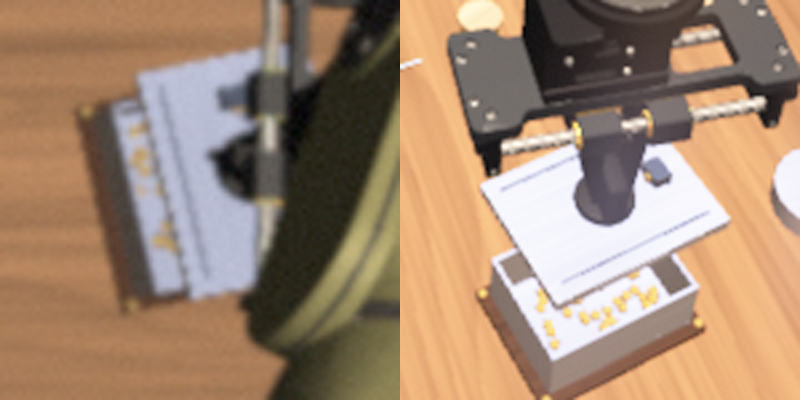

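The lid hangs level above the tin, with nearly the same heading. I'll measure it from the side view.

```bash
python3 - <<'E'
from h import *
im=cv2.imread("pics/side2.png").astype(int); b,g,r=im[...,0],im[...,1],im[...,2]
z=149.5-36.4+21.5
for t in(185,170):
    m=(b>r-5)&(b>t); m[:285-0 if False else 0]=0
    mm=comp(m,(468-240,290) if False else (467,296),60) if False else comp(m,(240+600/2.667,220+210/2.667),40)
    print(t,mm.sum(),rect("side",mm,z))
c=np.array([(481,188),(556,302),(731,218)])/2.667+[240,220]-.3
p=cast("side",c,z);print(p.round(1).tolist(),(p[0]+p[2])/2,np.degrees(np.arctan2(*(p[2]-p[1])[::-1])),np.degrees(np.arctan2(*(p[0]-p[1])[::-1])),np.hypot(*(p[2]-p[1])),np.hypot(*(p[0]-p[1])))
c=np.array([(138,75),(190,298)])/4.444+[340,150]-.3
p=cast("top",c,z);print(p.round(1).tolist(),np.degrees(np.arctan2(*(p[0]-p[1])[::-1])),np.hypot(*(p[0]-p[1])))
u=(p[0]-p[1])/np.hypot(*(p[0]-p[1]));print("centre from top",p.mean(0)+46*np.array([u[1],-u[0]]))
E
```

```text
Traceback (most recent call last):
  File "h.py", line 13, in comp
    i=max(k,key=lambda i:s[i,4]); return l==i
ValueError: max() iterable argument is empty
```

```bash
python3 - <<'E'
from h import *
im=cv2.imread("pics/side2.png").astype(int); b,g,r=im[...,0],im[...,1],im[...,2]
z=149.5-36.4+21.5
n,l=cv2.connectedComponents(((b>r-5)&(b>185)).astype(np.uint8))
k=l[int(220+200/2.667),int(240+530/2.667)]; mm=l==k
print(k,mm.sum(),rect("side",mm,z))
c=np.array([(481,188),(556,302),(731,218)])/2.667+[240,220]-.3
p=cast("side",c,z);print(p.round(1).tolist(),(p[0]+p[2])/2,np.degrees(np.arctan2(*(p[2]-p[1])[::-1])),np.degrees(np.arctan2(*(p[0]-p[1])[::-1])),np.hypot(*(p[2]-p[1])),np.hypot(*(p[0]-p[1])))
c=np.array([(138,75),(190,298)])/4.444+[340,150]-.3
p=cast("top",c,z);print(p.round(1).tolist(),np.degrees(np.arctan2(*(p[0]-p[1])[::-1])),np.hypot(*(p[0]-p[1])))
u=(p[0]-p[1])/np.hypot(*(p[0]-p[1]));print("centre from top",p.mean(0)+46*np.array([u[1],-u[0]]))
E
```

```text
0 185692 (array([589.2, 298. ], dtype=float32), [np.float32(1790.9), np.float32(1366.8)], np.float32(161.7))
[[715.4, -291.6], [714.9, -372.2], [846.7, -355.6]] [ 781.03269479 -323.57306485] 7.211329122399284 89.64599097323143 132.9126303236926 80.6529808596697
[[599.7, -194.4], [480.6, -214.1]] 9.39166649777575 120.70098666607211
centre from top [ 547.66879931 -249.66973365]
```

```bash
python3 - <<'E'
from h import *
im=cv2.imread("pics/side2.png").astype(int); b,g,r=im[...,0],im[...,1],im[...,2]
z=149.5-36.4+21.5
n,l=cv2.connectedComponents(((b>r-5)&(b>185)).astype(np.uint8))
k=l[int(220+200/2.667),int(240+130/2.667)]; mm=l==k
print(k,mm.sum(),rect("side",mm,z))
c=(np.array([(481,188),(556,302),(731,218)])-[400,0])/2.667+[240,220]-.3
p=cast("side",c,z);print(p.round(1).tolist(),(p[0]+p[2])/2,np.degrees(np.arctan2(*(p[2]-p[1])[::-1])),np.degrees(np.arctan2(*(p[0]-p[1])[::-1])),np.hypot(*(p[2]-p[1])),np.hypot(*(p[0]-p[1])))
E
```

```text
8 3475 (array([ 542. , -265.3], dtype=float32), [np.float32(140.9), np.float32(120.8)], np.float32(9.8))
[[481.3, -217.6], [497.9, -303.8], [618.0, -283.3]] [ 549.65626653 -250.45593077] 9.685379298388087 100.88553467826398 121.9168168326877 87.82094449719762
```

move_arm:
  motion:
    - [0,0,0,0.015,0]
    - [0,0,0,0.035,0]
    - [0,0,0,0.046,0]
    - [0,0,0,0.051,0]
    - [0,0,0,0.054,0]
    - [0,0,0,0.057,0]
    - [0,0,0,0.06,0]
    - [0,0,0,0.062,0]
    - [0,0,0,0.064,0]
    - [0,0,0,0.064,0]

```text
time: 6.1
eef_pos: [549.8, -249.9, 85.5]
eef_rot: [-0.0, 0.742, 0.67, -0.0]
force: [0.5, 0.7, -3.1]
opening: 0.147
finger_force: 50.0
```

move_arm:
  motion:
    - [0,0,0,0.002,0]
    - [0,0,0,0.004,0]
    - [0,0,0,0.006,0]
    - [0,0,0,0.007,0]
    - [0,0,0,0.008,0]
    - [0,0,0,0.009,0]
    - [0,0,0,0.0095,0]
    - [0,0,0,0.0095,0]

```text
time: 6.9
eef_pos: [550.2, -250.2, 77.4]
eef_rot: [0.0, 0.742, 0.67, 0.0]
force: [-3.3, 1.1, 5.0]
opening: 0.147
finger_force: 50.0
```

```bash
python3 - <<'E'
from h import *
go([548.8,-250,77],-5.8);print(telemetry.sense()["ft_torque"])
E
```

```text
shift [ 0.     -0.0014  0.0004] turn 0.0 at [ 550.2 -250.2   77.4] yaw -5.8 f [-3.3  1.1  5. ] t 6.9
[ 0.27506918  0.55484505 -0.01741852]
```

move_arm:
  motion:
    - [0,0,0,0.0005,0]
    - [0,0,0,0.0005,0]
    - [0,0,0,0.0005,0]
    - [0,0,0,0.0005,6]
    - [0,0,0,0.0005,12]
    - [0,0,0,0.0005,18]
    - [0,0,0,0.0005,24]
    - [0,0,0,0.0005,30]
    - [0,0,0,0.0005,36]
    - [0,0,0,0.0005,42]
    - [0,0,0,0.0005,42]

```text
time: 8.0
eef_pos: [550.9, -250.6, 77.4]
eef_rot: [0.001, 0.933, 0.359, 0.001]
force: [-0.2, 1.2, 6.0]
opening: 0.143
finger_force: 50.0
```

```bash
python3 - <<'E'
from h import *
go([548.8,-250,77],-5.8-75);print(telemetry.sense()["ft_torque"])
E
```

```text
shift [-0.0012 -0.0019  0.0004] turn 32.9 at [ 550.9 -250.6   77.4] yaw -47.9 f [-0.2  1.2  6. ] t 8.0
[ 0.1401093   0.46852539 -0.00822111]
```

move_arm:
  motion:
    - [0,0,0,0,4]
    - [0,0,0,0,8]
    - [0,0,0,0,12]
    - [0,0,0,0,16]
    - [0,0,0,0,20]
    - [0,0,0,0,24]
    - [0,0,0,0,28]
    - [0,0,0,0,31]
    - [0,0,0,0,33]
    - [0,0,0,0,33]
    - [0,0,0,0,33]

```text
time: 9.1
eef_pos: [551.2, -251.1, 77.3]
eef_rot: [0.001, 0.997, 0.081, 0.002]
force: [-1.2, -1.9, 4.9]
opening: 0.143
finger_force: 50.0
```

```bash
python3 - <<'E'
from h import *
go([548.8,-250,77],-5.8-75);s=telemetry.sense();print(s["ft_torque"],s["opening"])
for n in("top","side"): cv2.imwrite(f"pics/{n}3.png",cams.get_image(n)[:,:,::-1])
a=cv2.imread("pics/top3.png")[150:240,340:430];b=cv2.imread("pics/side3.png")[220:370,240:390]
cv2.imwrite("pics/g3.png",np.hstack([cv2.resize(x,(400,400),interpolation=2) for x in(a,b)]))
E
```

```text
shift [-0.0022 -0.0014  0.0003] turn 0.05 at [ 551.2 -251.1   77.3] yaw -80.75 f [-1.2 -1.9  4.9] t 9.1
[-0.19893266  0.30822767  0.00974924] 0.14280345375353432
```

View pics/g3.png

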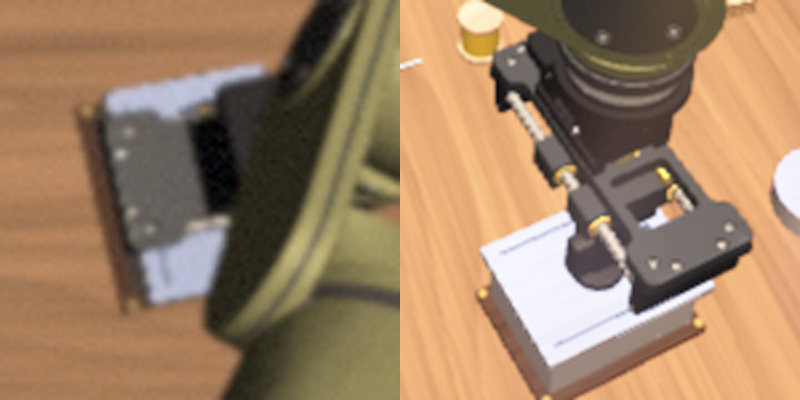

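The lids sit flat on the tin, the bar is along the long axis and the residual torque is about zero, so it has clicked. Lifting gently.

move_arm:
  motion:
    - [0,0,0,0,0]
    - [0,0,0,-0.002,0]
    - [0,0,0,-0.004,0]
    - [0,0,0,-0.006,0]
    - [0,0,0,-0.006,0]
    - [0,0,0,-0.006,0]

```text
time: 9.8
eef_pos: [549.6, -249.7, 81.2]
eef_rot: [-0.0, 0.997, 0.08, -0.0]
force: [-0.1, 0.5, -1.8]
opening: 0.145
finger_force: 50.0
```

```bash
python3 - <<'E'
from h import *
go([548.8,-250,157],-80.8);s=telemetry.sense();print(s["ft_torque"],s["opening"])
E
```

```text
shift [-0.0009  0.0001 -0.0758] turn 0.01 at [ 549.6 -249.7   81.2] yaw -80.79 f [-0.1  0.5 -1.8] t 9.8
[0.00195611 0.17470492 0.00274865] 0.14543023863522658
```

move_arm:
  motion:
    - [0,0,0,-0.003,0]
    - [0,0,0,-0.007,0]
    - [0,0,0,-0.012,0]
    - [0,0,0,-0.02,0]
    - [0,0,0,-0.032,0]
    - [0,0,0,-0.046,0]
    - [0,0,0,-0.06,0]
    - [0,0,0,-0.071,0]
    - [0,0,0,-0.077,0]
    - [0,0,0,-0.077,0]
    - [0,0,0,-0.077,0]
    - [0,0,0,-0.077,0]

```text
time: 11.0
eef_pos: [549.3, -249.6, 157.6]
eef_rot: [-0.0, 0.997, 0.08, -0.001]
force: [0.1, 0.7, -1.8]
opening: 0.143
finger_force: 50.0
```

```bash
python3 - <<'E'
from h import *
go([548.8,-250,157],-80.8);s=telemetry.sense();print(s["ft_torque"],s["opening"])
for n in("top","side"): cv2.imwrite(f"pics/{n}4.png",cams.get_image(n)[:,:,::-1])
a=cv2.imread("pics/top4.png")[150:240,340:430];b=cv2.imread("pics/side4.png")[220:370,240:390]
cv2.imwrite("pics/g4.png",np.hstack([cv2.resize(x,(400,400),interpolation=2) for x in(a,b)]))
E
```

```text
shift [-0.0006  0.0003  0.0006] turn 0.01 at [ 549.3 -249.6  157.6] yaw -80.79 f [ 0.1  0.7 -1.8] t 11.0
[-0.07206929  0.15973087 -0.01091806] 0.14264052102565422
```

View pics/g4.png

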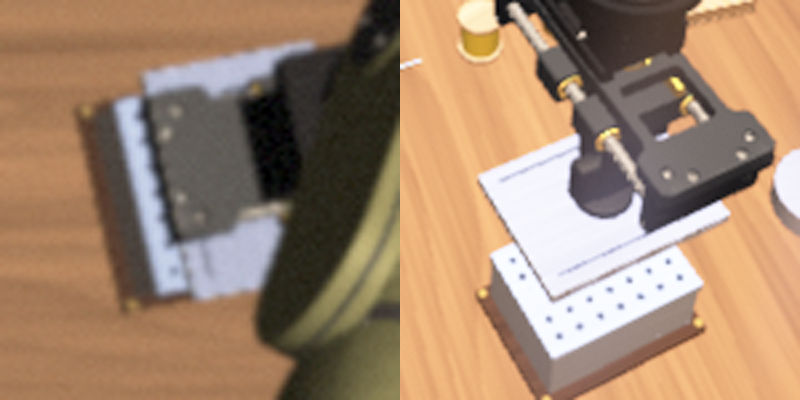

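The inner lid, with its holes showing, sits flat on the tin. The outer lid is held level about 80 mm above it.

```bash
python3 -c "
from plant import robot
print(robot.job_done())"
```

```text
the job is handed in; nothing more can be done
None
```

The job is handed in, with no verdict returned: the inner lid is seated on the tin, the knob is turned and the outer lid came up on its own, held about 80 mm above the tin; no bystander was touched that I could see.

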